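# Press a spring mount to its set mark and let it return

### The arm

A 6-joint arm with a two-finger parallel gripper is mounted at the origin on the work surface. World frame = base frame: x ahead of the robot, y to its left, z up, the work surface at z = 0. Lengths are in m, angles in rad, forces in N, time in s.
With the tool pointing down it reaches from about 0.325 to 0.85 m from the base axis. Payload 15.5 kg.
Tool frame: the origin (TCP) lies on the centre line of the jaws, within the pads' length; the fingertips stand 22 mm ahead of it and the grasp point (between the pads) lies 3 mm ahead of it; z points along the fingers, y is the line along which they close (so a half turn about z gives the same grasp; the last joint's range is limited). The gripper opens to 91 mm and grips with 3 to 60 N. Pads are 32 mm wide; open, the fingers measure 118 mm over their backs; the gripper's body (76 mm by 178 mm) begins 60 mm behind the grasp point.
Start: joints at [1.192, 0.494, 1.345, -0, 1.302, -0.096], TCP at [0.174, 0.6, 0.236] pointing down, gripper open.
Joint ranges: [-2.91, 2.91], [-0.82, 2.16], [0.22, 2.67], [-1.22, 4.37], [0.12, 2.79], [-3.08, 3.08]. Speed limits (rad/s): [1.89, 1.89, 2.57, 3.01, 3.01, 3.01].

### API

Orientations are given as a unit quaternion [x, y, z, w].
In Python, from cell import state, grab_frame, job_done gives the robot as it stands. The module is installed in compiled form; this text tells all that it offers.
- The arm moves only by the shell command python3 -m jog 'ROWS' [FORCE]. ROWS is JSON, a list of rows, each a list of 7 numbers: the shift along the tool's x, y, z in units of 25 mm (1.0 is 25 mm), then the turn, a rotation vector about the tool's x, y, z in units of 5 degrees (1.0 is 5 degrees), then the finger opening in mm, from 0 to 91.2. In form: [[dx, dy, dz, ax, ay, az, jaw], ...]. A call has 1 to 12 rows; each row is the pose to reach, as a shift and turn from the pose commanded when the call began, along the tool's axes at that moment; what a row does not reach only later rows make up. A row lasts 1/10 s, in which the tool goes at most 50 mm and 8.59 degrees, less where a joint would pass 70% of its speed; a pose out of reach is approached as far as the arm can. A call with a gripper value outside its range is refused whole. The fingers move at their own pace and stop on an object; FORCE is the grip in N (left out, the last holds). Time passes only in rows, so rows that repeat a pose let the fingers close. It gives the time, the measured TCP pose, the force, the opening and the grip force at its end, in the units of the state.
- state(): the state, without advancing time (a new reading comes with each control period).
- grab_frame(name): name is "side" or "top"; returns a dict with "image" (420x560x3 uint8, blue, green, red), "K" (3x3 intrinsics, pixels), "R" (3x3) and "t" (3): a world point X has camera coordinates R X + t. Camera axes: x right, y down, z forward; pixel columns grow to the right and rows downward; lengths in m; the calibration is good to about 2 mm. A picture is of the moment at which its call begins. There is no depth.
- job_done(): hands the job in; it is judged then, once.
The state is a dict: "time_s": time; "qpos": joint angles; "joint_vel": joint speeds; "joint_efforts": joint torques, N m; "position": TCP position; "ee_rot": TCP orientation; "wrist_force": force on the tool from outside, world axes, zero at the start; "wrist_torque": the same for the moment, N m; "width": opening from 0.0 (shut) to 1.0 (fully open); "grip_force": force on a finger pad.
Only numpy, scipy, OpenCV 4.12 (cv2) and the standard library are available. Lean on these libraries where they do the work, as an engineer would, in place of code of your own. Each camera call takes 0.05 s, during which the arm holds its last target. There are 200 camera calls.

### The job

Check the return spring of the tilt mount with the brass corner pad: press the brass pad down with the fingertips until the pointer stands on the red mark of its own scale, without running clearly past the mark, keep it there for about a second, then let go so that the plate springs right back up. Only press, never grasp or lift anything; keep off the pointer and the red mark, and leave the black-pad mount and the other things on the bench where they are.

Things in the scene. Friction and masses are not known exactly. Their poses are not given: they have to be found in the camera images.
- mount_brass: Base of the green tilt mount with the BRASS corner pad, left or right of centre, fixed: 140 (x) x 200 (y) x 12 mm, origin at the centre of its underside. In its frame: steel tilt plate (88 x 143 x 6 mm, 65 mm up at rest) hinged about an axis along x at y = -55, z = 65 mm; upright white scale at x = +52 mm, rim at z = 161 mm. Yaw within 26 degrees of the bench axes.
- tilt_brass (a joint): Tilt of the brass-pad mount's plate, rad: 0 = up at rest, grows as the pad is pressed down, hard stop at 0.40. A return spring (about 2.5 N m/rad with preload) resists: about 2.5 N on the pad to start, some 9 N at 0.28 rad. It springs back to 0 when let go.
- padtop_brass (a point): Centre of the domed top of the brass pad, a round post 36 mm wide and 55 mm high on the plate's corner, 110 mm from the hinge axis and 58 mm above it. At rest 123 mm above the bench, at x = -26, y = +55 mm in the mount's frame; axes turn with the plate. Pressing it 11 mm down tilts the plate 0.1 rad; it also moves outwards (mount +y) 4 to 5 mm per 0.1 rad.
- tip_brass (a point): Tip of the thin black pointer (4 mm wide) that rises from the hinge pin in front of the far (+x) face of the brass-pad mount's scale and turns with the plate: 105 mm from the hinge axis, 10 mm above the scale's rim; 170 mm above the bench at rest. Swings towards the pad (mount +y) by about 10.5 mm per 0.1 rad of tilt.
- mark_brass (a joint): Where the red mark is set on the brass-pad mount's scale, rad, counted like the tilt: the pointer is exactly on the mark when the tilt equals this value. Between 0.14 and 0.28; must be left as set.
- flag_brass (a point): The point that the pointer's tip occupies when the pointer is exactly on the red mark (a red clip 10 mm wide riding on the scale's rim), 105 mm from the hinge axis, in the tip's plane. Its y axis points along the scale, the way the pointer travels.
- mount_black: Base of the other mount: grey, with a BLACK corner pad, otherwise the same shape and layout. Fixed to the bench. To be left alone.
- tilt_black (a joint): Tilt of the black-pad mount's plate, rad; 0 at rest and to stay so.
- padtop_black (a point): Centre of the top of the black pad, 123 mm above the bench at rest.
- funnel: dented tin funnel stuck in a turned wooden ring, 124 mm across the mouth, 128 mm high. Loose bystander; origin at the centre of its underside.
- spout: brass lavatory spout standing on a 66 mm round flange, 131 mm high. Loose bystander; origin at the centre of its underside.
- tee_1: black iron street tee lying flat, about 90 x 60 x 38 mm. Loose bystander; origin at the centre of its underside (under the crossing of its pipes).
- tee_2: a second black iron street tee, like tee_1. Loose bystander; origin at the centre of its underside (under the crossing of its pipes).
- cap: copper pipe cap, 34 mm across, 28 mm high, standing on the bench behind (away from the robot) the brass-pad mount. Loose bystander; origin at the centre of its underside.
- stopper: glazed white ceramic stopper with a small knob, 48 mm across, 52 mm high, standing on the bench behind the black-pad mount. Loose bystander; origin at the centre of its underside.

How it is judged:
On the way, in this order (a step that is already met when the one before it is completed fails the run):
1. the fingers press the brass pad and the pointer stays on the red mark (tip within 5 mm of it) for half a second (distance between tip_brass and flag_brass below 0.005 m and contact force between the fingers and tilt_brass_c1 above 0.5 N), for 0.5 s.
2. the pad is let go and the plate is back up (tilt under 0.03 rad) (value of joint tilt_brass below 0.03 rad and contact force between the fingers and tilt_brass_c1 below 0.1 N), for 0.2 s.
At the end, for the whole second after the job is handed in: The brass-pad mount's plate is back up at rest (tilt under 0.03 rad), the black-pad mount's plate is up (under 0.03 rad), the red mark is where it was set (within 4 mm) and every loose thing stands within 15 mm of its starting place and upright (value of joint each of tilt_brass, tilt_black below 0.03 rad and velocity of joint tilt_brass below 0.05 rad/s and distance of flag_brass from where it was at the start of the episode below 0.004 m and not (distance of funnel from where it was at the start of the episode above 0.015 m or angle between funnel's own z axis and vertical above 0.25 rad) and not (distance of spout from where it was at the start of the episode above 0.015 m or angle between spout's own z axis and vertical above 0.25 rad) and not (distance of tee_1 from where it was at the start of the episode above 0.015 m or angle between tee_1's own z axis and vertical above 0.25 rad) and not (distance of tee_2 from where it was at the start of the episode above 0.015 m or angle between tee_2's own z axis and vertical above 0.25 rad) and not (distance of cap from where it was at the start of the episode above 0.015 m or angle between cap's own z axis and vertical above 0.25 rad) and not (distance of stopper from where it was at the start of the episode above 0.015 m or angle between stopper's own z axis and vertical above 0.25 rad)); the robot touches nothing.
It fails at once if the pointer runs more than 10 mm past the red mark (y of tip_brass in the frame of flag_brass above 0.01 m).
It fails at once if the pointer is pushed directly or the red mark is shifted more than 4 mm (distance of flag_brass from where it was at the start of the episode above 0.004 m or contact force between any of the fingers, the arm and tilt_brass_c2 above 0.5 N).
It fails at once if the brass pad is pressed with more than 30 N (contact force between the fingers and tilt_brass_c1 above 30 N).
It fails at once if the black-pad mount is pressed (value of joint tilt_black above 0.04 rad).
It fails at once if a loose thing is lifted, shifted more than 15 mm or tipped ((distance of funnel from where it was at the start of the episode above 0.015 m or angle between funnel's own z axis and vertical above 0.25 rad) or (distance of spout from where it was at the start of the episode above 0.015 m or angle between spout's own z axis and vertical above 0.25 rad) or (distance of tee_1 from where it was at the start of the episode above 0.015 m or angle between tee_1's own z axis and vertical above 0.25 rad) or (distance of tee_2 from where it was at the start of the episode above 0.015 m or angle between tee_2's own z axis and vertical above 0.25 rad) or (distance of cap from where it was at the start of the episode above 0.015 m or angle between cap's own z axis and vertical above 0.25 rad) or (distance of stopper from where it was at the start of the episode above 0.015 m or angle between stopper's own z axis and vertical above 0.25 rad)).
It also fails if it takes over 35 s, if anything falls off the work surface, if the arm or the gripper's body presses on something with over 40 N, if the wrist force passes 120 N, or if a joint passes its speed limit or range.

## Working session

There is one attempt and no reset: what is moved stays moved. The work goes in short steps, Python scripts to look and compute and a shell command to move; the robot and the scene stay as the last step left them, time stands still between calls to the robot, and variables do not carry over. Pictures are saved under pics/ and viewed, at most 10 in all, crops included, and the job is handed in when it is done.

```bash
mkdir -p pics
cat > h.py <<'E'
import numpy as np, cv2
from cell import state, grab_frame, job_done
def snap(cam,name):
    f=grab_frame(cam); cv2.imwrite(f'pics/{name}.png',f['image']); np.savez(f'pics/{name}.npz',**f); return f
def proj(f,X):
    c=np.atleast_2d(X)@np.array(f['R']).T+f['t']; p=c@np.array(f['K']).T; return p[:,:2]/p[:,2:]
def back(f,uv,z):
    R=np.array(f['R']);o=-R.T@f['t'];d=R.T@np.linalg.solve(f['K'],[uv[0],uv[1],1]); return o+d*(z-o[2])/d[2]
E
python3 - <<'E'
from h import *
for c in('top','side'):
    f=snap(c,c+'0'); print(c,-np.array(f['R']).T@f['t'],f['R'],f['K'][0])
print(state())
E
```

```text
top [0.4506745  0.01496076 1.28442423] [[-0.01204474 -0.99979137  0.01649692]
 [-0.99448321  0.01025827 -0.10439308]
 [ 0.10420207 -0.0176633  -0.99439928]] [408.54059326   0.         282.16460849]
side [ 0.28637151 -0.85731863  0.62726449] [[ 0.94463866 -0.32794028 -0.01062908]
 [-0.16463086 -0.44570316 -0.87991214]
 [ 0.28382121  0.8329489  -0.47501752]] [443.7562911    0.         274.91418504]
{'time_s': 0.1, 'qpos': array([ 1.19251496e+00,  4.94128991e-01,  1.34603610e+00,  2.08056222e-06,
        1.30251417e+00, -9.55279821e-02]), 'joint_vel': array([-2.41885443e-03, -8.65316853e-04, -3.45569715e-03,  2.73198997e-04,
        9.69455416e-05, -5.40618850e-04]), 'joint_efforts': array([ 2.03893331e-03, -8.80245495e+01, -3.82540476e+01,  7.09045236e-02,
        4.81632433e-02, -9.59122394e-05]), 'position': array([0.17427503, 0.59989235, 0.23540415]), 'ee_rot': array([ 1.40906457e-01,  9.90022765e-01, -5.27893075e-04, -1.28485438e-04]), 'wrist_force': array([ 0.36766268, -0.28621775,  0.44794805]), 'wrist_torque': array([-0.00669659, -0.00387252,  0.02371412]), 'grip_force': 0.0, 'width': 1.0004862569813802}
```

View pics/top0.png

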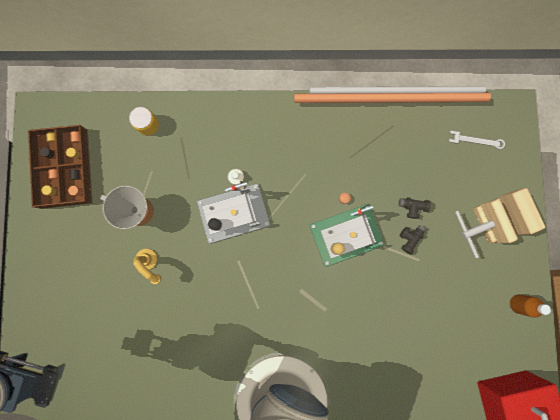

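View pics/side0.png

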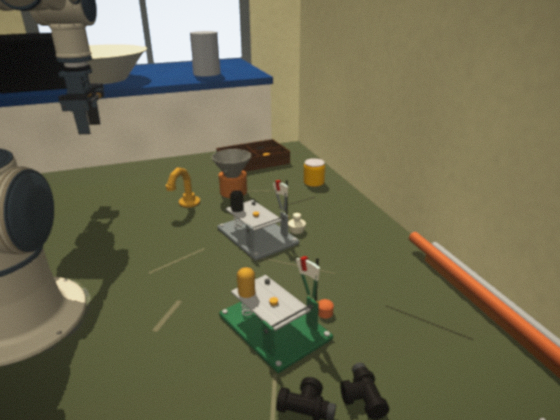

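The top view shows the green mount centred near (347,235), with the brass pad at (338,249) and its scale at (366,211). In the side view the brass pad is at (246,275), the red mark at about (303,264) and the pointer near (318,268). I'll zoom in on both.

Run:
```python
from h import *
a=cv2.imread('pics/top0.png')[190:280,300:400]; b=cv2.imread('pics/side0.png')[245:375,210:340]
a=cv2.resize(a,(400,360),interpolation=cv2.INTER_CUBIC);b=cv2.resize(b,(390,390),interpolation=cv2.INTER_CUBIC)
a=cv2.copyMakeBorder(a,0,30,0,0,cv2.BORDER_CONSTANT)
cv2.imwrite('pics/crop0.png',np.hstack([a,b]))
```

```text
(no output)
```

View pics/crop0.png

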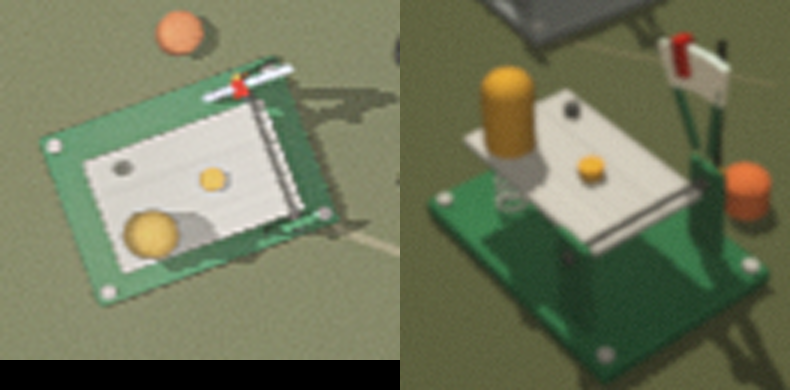

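```bash
cat >> h.py <<'E'
def W(p,m): # mount->world, p=(x,y,yaw)
    c,s=np.cos(p[2]),np.sin(p[2]); m=np.atleast_2d(m); return np.c_[p[0]+c*m[:,0]-s*m[:,1],p[1]+s*m[:,0]+c*m[:,1],m[:,2]]
def arc(th,r=.105,x=.057): return np.c_[np.full(np.size(th),x),-.055+r*np.sin(th),.065+r*np.cos(th)]
def red(f,c,rad=25):
    h=cv2.cvtColor(f['image'],cv2.COLOR_BGR2HSV).astype(int); m=((h[...,0]<8)|(h[...,0]>172))&(h[...,1]>150)&(h[...,2]>80)
    v,u=np.nonzero(m); k=np.hypot(u-c[0],v-c[1])<rad; return u[k],v[k]
E
python3 - <<'E'
from h import *
from scipy.optimize import least_squares
ft=dict(np.load('pics/top0.npz'));fs=dict(np.load('pics/side0.npz'))
C=lambda x,y:[x/4+300,y/4+190]; S=lambda x,y:[(x-400)/3+210,y/3+245]
mt=[[.07,.1,.012],[-.07,.1,.012],[.07,-.1,.012],[-.07,-.1,.012],[-.026,.055,.123]]
ut=[C(40,140),C(100,306),C(277,57),C(338,215),C(152,232)]
ms=[[-.07,.1,.012],[-.07,-.1,.012],[.07,-.1,.012],[-.026,.055,.118]]
us=[S(428,205),S(605,385),S(770,268),S(508,80)]
fun=lambda p:np.r_[(proj(ft,W(p,mt))-ut).ravel(),(proj(fs,W(p,ms))-us).ravel()]
r=least_squares(fun,[.5,-.2,.25],loss='soft_l1');p=r.x;print(p,np.round(fun(p).reshape(-1,2),1)); np.save('p.npy',p)
print('pad',W(p,[-.026,.055,.123]))
for f,c,n in((ft,(360,211),'top'),(fs,(304,264),'side')):
    u,v=red(f,c,14);print(n,len(u),u.mean(),v.mean(),u.min(),u.max(),v.min(),v.max())
    for x in(.048,.052,.057):
        for rr in (.09,.096,.105):
            print(x,rr,[np.round(q,1).tolist() for q in proj(f,W(p,arc([0,.14,.2,.28],rr,x)))])
E
```

```text
[ 0.5016568  -0.21038558  0.33979455] [[-0.4 -1. ]
 [ 0.5 -0. ]
 [-0.2 -2. ]
 [ 0.9  0.4]
 [ 1.6 -0.3]
 [-1.8 -1.3]
 [-0.3 -2.9]
 [ 0.8  0.4]
 [-0.8  0.6]]
pad [[ 0.45881226 -0.16719593  0.123     ]]
top 12 359.4166666666667 211.83333333333334 358 361 210 214
0.048 0.09 [[368.6, 208.9], [364.4, 210.5], [362.5, 211.2], [360.1, 212.1]]
0.048 0.096 [[369.1, 208.7], [364.5, 210.4], [362.6, 211.1], [359.9, 212.1]]
0.048 0.105 [[369.8, 208.4], [364.8, 210.2], [362.6, 211.0], [359.7, 212.1]]
0.052 0.09 [[368.1, 207.6], [363.8, 209.2], [362.0, 209.9], [359.5, 210.8]]
0.052 0.096 [[368.6, 207.4], [364.0, 209.1], [362.0, 209.8], [359.4, 210.8]]
0.052 0.105 [[369.3, 207.0], [364.3, 208.9], [362.1, 209.7], [359.2, 210.8]]
0.057 0.09 [[367.4, 205.9], [363.2, 207.5], [361.4, 208.2], [358.9, 209.1]]
0.057 0.096 [[367.9, 205.7], [363.4, 207.4], [361.4, 208.1], [358.8, 209.1]]
0.057 0.105 [[368.7, 205.3], [363.6, 207.2], [361.5, 208.0], [358.6, 209.1]]
side 55 303.3818181818182 262.0 301 306 256 269
0.048 0.09 [[312.1, 267.9], [307.4, 265.2], [305.5, 264.4], [303.0, 263.5]]
0.048 0.096 [[312.2, 265.2], [307.2, 262.4], [305.1, 261.5], [302.4, 260.5]]
0.048 0.105 [[312.3, 261.1], [306.9, 258.1], [304.6, 257.1], [301.6, 256.1]]
0.052 0.09 [[313.7, 267.1], [309.0, 264.5], [307.1, 263.6], [304.6, 262.7]]
0.052 0.096 [[313.8, 264.4], [308.8, 261.6], [306.7, 260.7], [304.0, 259.8]]
0.052 0.105 [[313.9, 260.3], [308.5, 257.3], [306.2, 256.3], [303.2, 255.3]]
0.057 0.09 [[315.7, 266.1], [311.0, 263.5], [309.1, 262.6], [306.5, 261.8]]
0.057 0.096 [[315.8, 263.4], [310.8, 260.6], [308.7, 259.7], [306.0, 258.8]]
0.057 0.105 [[316.0, 259.3], [310.5, 256.3], [308.2, 255.4], [305.2, 254.4]]
```

The fit agrees to 1–2 px, putting the mount at (0.502, -0.210) with yaw 19.5° and the pad at about (0.459, -0.166). The mark is about 0.27 rad. I'll move above the pad with the fingers closed and tool y along the mount's y, so the gripper body clears the pointer.

```bash
python3 -m jog '[[-14.5,-10.4,-1,0,0,-1,0],[-14.5,-10.4,-1,0,0,-2,0],[-14.5,-10.4,-1,0,0,-3,0],[-14.5,-10.4,-1,0,0,-4,0],[-14.5,-10.4,-1,0,0,-5,0],[-14.5,-10.4,-1,0,0,-6,0],[-14.5,-10.4,-1,0,0,-7.1,0],[-14.5,-10.4,-1,0,0,-7.1,0],[-14.5,-10.4,-1,0,0,-7.1,0],[-14.5,-10.4,-1,0,0,-7.1,0],[-14.5,-10.4,-1,0,0,-7.1,0],[-14.5,-10.4,-1,0,0,-7.1,0]]'
cat >> h.py <<'E'
def go(target):
    from scipy.spatial.transform import Rotation as R
    s=state(); r=R.from_quat(s['ee_rot']); y=r.as_matrix()[:,1]
    print('pos',s['position'].round(4),'units',(r.inv().apply(np.array(target)-s['position'])/.025).round(2),'tool y deg',np.degrees(np.arctan2(y[1],y[0])).round(1),'F',s['wrist_force'].round(1),'t',s['time_s'],'q',s['qpos'].round(2))
E
python3 -c "
from h import *
go([.459,-.165,.2])"
```

```text
time_s: 1.3
position: [0.4493, 0.2498, 0.2607]
ee_rot: [-0.168, 0.986, 0.0, -0.0]
wrist_force: [0.1, 0.3, 0.2]
width: 0.003
grip_force: 0.0
pos [0.4493 0.2498 0.2607] units [  5.12 -15.79   2.43] tool y deg 109.3 F [0.1 0.3 0.2] t 1.3 q [ 0.39  0.31  1.58  0.    1.25 -1.52]
```

```bash
python3 -m jog '[[5.1,-15.8,0,0,0,0,0],[5.1,-15.8,0,0,0,0,0],[5.1,-15.8,0,0,0,0,0],[5.1,-15.8,0,0,0,0,0],[5.1,-15.8,0,0,0,0,0],[5.1,-15.8,0,0,0,0,0],[5.1,-15.8,0,0,0,0,0],[5.1,-15.8,0,0,0,0,0],[5.1,-15.8,0,0,0,0,0],[5.1,-15.8,0,0,0,0,0],[5.1,-15.8,2,0,0,0,0],[5.1,-15.8,3.6,0,0,0,0]]'
python3 - <<'E'
from h import *
go([.459,-.165,.147])
f=snap('side','s1');g=snap('top','t1')
a=cv2.resize(g['image'][190:280,300:400],(400,360),interpolation=cv2.INTER_CUBIC);b=cv2.resize(f['image'][235:325,220:340],(480,360),interpolation=cv2.INTER_CUBIC)
cv2.imwrite('pics/crop1.png',np.hstack([a[:,:320],b]))
E
```

```text
time_s: 2.5
position: [0.4604, -0.1635, 0.17]
ee_rot: [-0.168, 0.986, -0.0, 0.001]
wrist_force: [-0.5, -0.3, -1.2]
width: 0.002
grip_force: 0.0
pos [ 0.4604 -0.1635  0.17  ] units [ 0.07 -0.04  0.92] tool y deg 109.4 F [-0.5 -0.3 -1.2] t 2.5 q [-0.46  0.39  1.76  0.    0.99 -2.37]
```

View pics/crop1.png

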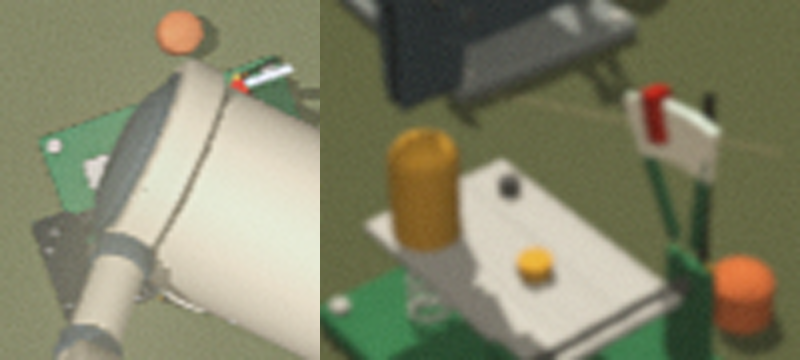

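The fingertips (x 385–465 in the crop) are centred over the brass pad (390–458). The red mark is at (655,113) and the pointer tip at (709,98). I'll descend slowly to contact.

```bash
python3 -m jog '[[0.05,0,0.4,0,0,0,0],[0.05,0,0.8,0,0,0,0],[0.05,0,0.9,0,0,0,0],[0.05,0,0.95,0,0,0,0],[0.05,0,1,0,0,0,0],[0.05,0,1.05,0,0,0,0],[0.05,0,1.1,0,0,0,0],[0.05,0,1.1,0,0,0,0],[0.05,0,1.1,0,0,0,0]]'; python3 -c "
from h import *
go([.459,-.165,.145])"
```

```text
time_s: 3.5
position: [0.4591, -0.166, 0.1436]
ee_rot: [-0.168, 0.986, -0.0, 0.0]
wrist_force: [0.6, 3.0, 3.9]
width: 0.005
grip_force: 2.0
pos [ 0.4591 -0.166   0.1436] units [-0.01  0.04 -0.06] tool y deg 109.3 F [0.6 3.  3.9] t 3.5 q [-0.47  0.43  1.79  0.    0.93 -2.38]
```

```bash
python3 -m jog '[[0,0.05,0.1,0,0,0,0],[0,0.09,0.2,0,0,0,0],[0,0.12,0.3,0,0,0,0],[0,0.15,0.4,0,0,0,0],[0,0.18,0.5,0,0,0,0],[0,0.22,0.6,0,0,0,0],[0,0.26,0.7,0,0,0,0],[0,0.3,0.8,0,0,0,0],[0,0.3,0.8,0,0,0,0],[0,0.3,0.8,0,0,0,0]]'
cat > m.py <<'E'
import sys
from h import *
go([.459,-.165,.145])
f=snap('side',sys.argv[1])
b=cv2.resize(f['image'][240:320,225:335],(770,560),interpolation=cv2.INTER_CUBIC)
cv2.imwrite(f'pics/{sys.argv[1]}c.png',b)
u,v=red(f,(304,264),14);print('red',len(u),u.mean(),v.mean())
E
python3 m.py s2
```

```text
time_s: 4.5
position: [0.4565, -0.1589, 0.1235]
ee_rot: [-0.168, 0.986, 0.0, -0.0]
wrist_force: [-1.3, 3.2, 7.9]
width: 0.003
grip_force: 3.8
pos [ 0.4565 -0.1589  0.1235] units [-0.01 -0.27 -0.86] tool y deg 109.3 F [-1.3  3.2  7.9] t 4.5 q [-0.46  0.46  1.82  0.    0.87 -2.37]
red 55 303.3090909090909 261.94545454545454
```

View pics/s2c.png

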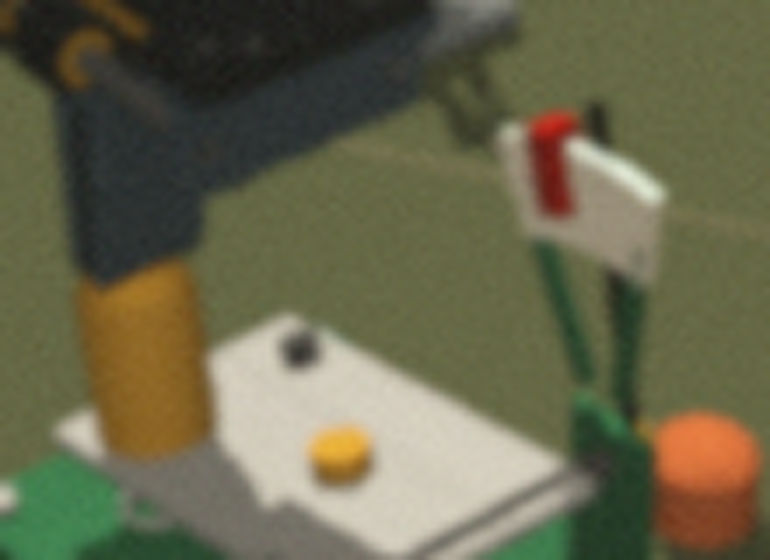

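The pointer tip is at crop (597,105), left of its rest position and still short of the red clip (555,165). The tilt is about 0.18. Scale thickness causes parallax in the side view, so I'll check the top view.

Run:
```python
from h import *
g=snap('top','t2')
o=[]
for n in('top0','t1','t2'):
    I=cv2.imread(f'pics/{n}.png')[198:224,348:380]; o.append(cv2.resize(I,None,fx=8,fy=8,interpolation=cv2.INTER_CUBIC))
    u,v=red(dict(np.load(f'pics/{n}.npz')),(360,211),8); print(n,len(u),u.mean(),v.mean())
cv2.imwrite('pics/t2c.png',np.hstack(o))
p=np.load('p.npy')
for x in(.052,.057,.06):print(x,proj(g,W(p,arc([0,.1,.18,.25,.28],.105,x))).round(1).tolist())
```

```text
top0 12 359.4166666666667 211.83333333333334
t1 6 359.5 211.16666666666666
t2 11 359.45454545454544 211.63636363636363
0.052 [[369.3, 207.0], [365.7, 208.3], [362.8, 209.4], [360.3, 210.4], [359.2, 210.8]]
0.057 [[368.7, 205.3], [365.1, 206.6], [362.2, 207.7], [359.7, 208.7], [358.6, 209.1]]
0.06 [[368.3, 204.3], [364.7, 205.6], [361.8, 206.7], [359.3, 207.6], [358.2, 208.1]]
```

View pics/t2c.png

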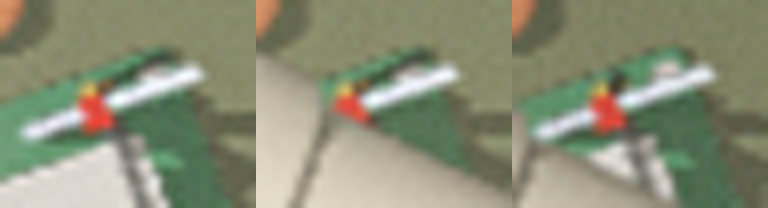

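In the top crop the pointer tip is at about (103,80) in the third panel. The clip's far side is at (88,90), so about 0.05 rad remains. That puts the mark at about 0.235, and the side view relative to the rest tip gives 0.225–0.255. I need about 6 mm more.

```bash
python3 -m jog '[[0,0.03,0.06,0,0,0,0],[0,0.06,0.12,0,0,0,0],[0,0.08,0.18,0,0,0,0],[0,0.09,0.23,0,0,0,0],[0,0.09,0.23,0,0,0,0]]'; python3 m.py s3
python3 - <<'E'
from h import *
g=snap('top','t3')
o=[cv2.resize(cv2.imread(f'pics/{n}.png')[y:y+26,x:x+32],None,fx=12,fy=12,interpolation=cv2.INTER_CUBIC) for n,y,x in(('t3',198,348),('s3',248,292))]
cv2.imwrite('pics/t3c.png',np.hstack(o))
E
```

```text
time_s: 5.1
position: [0.456, -0.1571, 0.1178]
ee_rot: [-0.168, 0.986, -0.0, 0.0]
wrist_force: [-1.1, -0.1, 8.1]
width: 0.007
grip_force: 3.8
pos [ 0.456  -0.1571  0.1178] units [-0.01 -0.34 -1.09] tool y deg 109.3 F [-1.1 -0.1  8.1] t 5.1 q [-0.46  0.46  1.83 -0.    0.85 -2.36]
red 58 303.51724137931035 261.5344827586207
```

View pics/t3c.png

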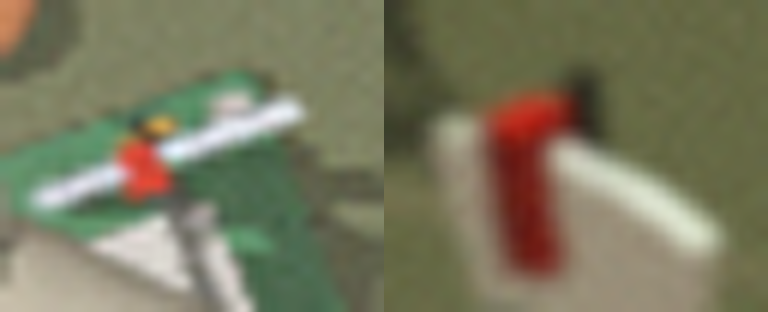

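The pointer is at (140,128) in the top panel and at (588,85) in the side panel. It's still about 3–5 mm short of the clip centre at (142,168) top and (533,112) side. Now at 0.24 rad, I'll press another 3.5 mm and hold.

```bash
python3 -m jog '[[0,0.02,0.05,0,0,0,0],[0,0.04,0.1,0,0,0,0],[0,0.06,0.14,0,0,0,0],[0,0.06,0.14,0,0,0,0],[0,0.06,0.14,0,0,0,0],[0,0.06,0.14,0,0,0,0],[0,0.06,0.14,0,0,0,0],[0,0.06,0.14,0,0,0,0]]'; python3 m.py s4
python3 - <<'E'
from h import *
g=snap('top','t4')
o=[cv2.resize(cv2.imread(f'pics/{n}.png')[y:y+26,x:x+32],None,fx=12,fy=12,interpolation=cv2.INTER_CUBIC) for n,y,x in(('t4',198,348),('s4',248,292))]
cv2.imwrite('pics/t4c.png',np.hstack(o))
E
```

```text
time_s: 6.0
position: [0.4557, -0.1561, 0.1145]
ee_rot: [-0.168, 0.986, -0.001, 0.0]
wrist_force: [-0.6, -3.8, 7.7]
width: 0.005
grip_force: 3.5
pos [ 0.4557 -0.1561  0.1145] units [-0.01 -0.38 -1.22] tool y deg 109.3 F [-0.6 -3.8  7.7] t 6.0 q [-0.45  0.47  1.83 -0.    0.84 -2.36]
red 59 303.47457627118644 261.54237288135596
```

View pics/t4c.png

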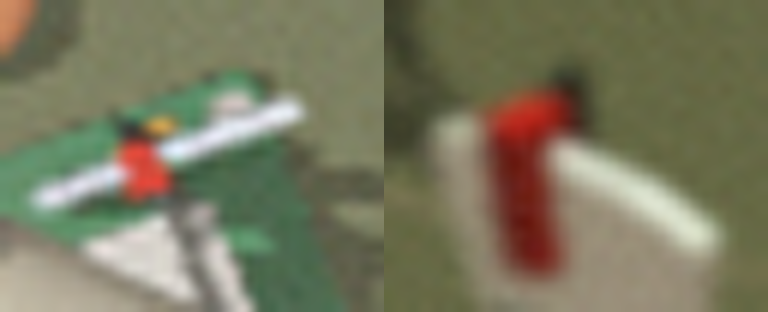

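The tip at (128,130) now lies on the line through the clip centre (142,168) along the mount's x direction, so the pointer is on the mark. I'll hold about a second more, then lift.

```bash
python3 -m jog '[[0,0,0,0,0,0,0],[0,0,0,0,0,0,0],[0,0,0,0,0,0,0],[0,0,0,0,0,0,0],[0,0,0,0,0,0,0],[0,0,0,0,0,0,0],[0,0,0,0,0,0,0],[0,0,0,0,0,0,0],[0,0,0,0,0,0,0],[0,0,0,0,0,0,0]]'
python3 -m jog '[[0,-0.1,-0.2,0,0,0,0],[0,-0.2,-0.4,0,0,0,0],[0,-0.28,-0.6,0,0,0,0],[0,-0.35,-0.8,0,0,0,0],[0,-0.4,-1,0,0,0,0],[0,-0.4,-1.3,0,0,0,0],[0,-0.4,-2,0,0,0,0],[0,-0.4,-3,0,0,0,0],[0,-0.4,-4,0,0,0,0],[0,-0.4,-4,0,0,0,0],[0,-0.4,-4,0,0,0,0],[0,-0.4,-4,0,0,0,0]]'; python3 m.py s5
```

```text
time_s: 7.1
position: [0.4557, -0.1561, 0.1145]
ee_rot: [-0.168, 0.986, -0.001, 0.0]
wrist_force: [-1.0, -4.4, 7.0]
width: 0.003
grip_force: 3.5
time_s: 8.3
position: [0.4581, -0.1646, 0.2135]
ee_rot: [-0.168, 0.986, 0.0, -0.001]
wrist_force: [-0.1, -0.5, 0.7]
width: 0.004
grip_force: 0.0
pos [ 0.4581 -0.1646  0.2135] units [-0.03 -0.03  2.74] tool y deg 109.3 F [-0.1 -0.5  0.7] t 8.3 q [-0.47  0.33  1.71 -0.    1.11 -2.38]
red 55 303.3090909090909 261.94545454545454
```

View pics/s5c.png

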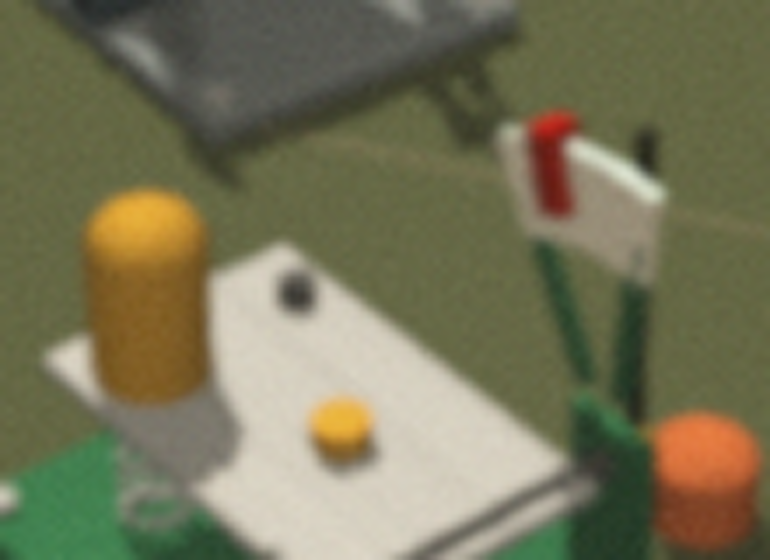

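The plate is back up with the pointer at its rest position (645,150). The red mark hasn't moved and the arm is clear.

```bash
python3 -c "
from cell import *
print(job_done())"
```

```text
the job is handed in; nothing more can be done
None
```

I pressed the brass pad until the pointer stood on its red mark by the top camera view (about 0.27 rad), held it there for over a second and let go. The plate sprang back to rest, the mark had not moved, and the job is handed in; it returned no verdict.

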